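Slide the damper collar home on the silencer's bent hanger rod

ROBOT

A 6-joint arm with a two-finger parallel gripper is mounted at the origin on the work surface. World frame = base frame: x ahead of the robot, y to its left, z up, the work surface at z = 0. Lengths are in mm, angles in rad, forces in N, time in s.
With the tool pointing down it reaches from about 250 to 775 mm from the base axis. Payload 4 kg.
Tool frame: the origin (TCP) lies at the very end of the fingers, on their centre line; the grasp point (between the pads) lies 19 mm behind it (ctrl.grip_depth is the distance from the TCP to the grasp point, in mm); z points along the fingers, y is the direction in which the jaws open and shut (so a half turn about z gives the same grasp; the last joint's range is limited). The gripper opens to 85 mm and grips with 20 to 120 N. Pads are 22 mm wide; open, the fingers measure 114 mm over their backs; the gripper's body (76 mm by 85 mm) begins 54 mm behind the grasp point. The pads swing forward as they close: fully open they stand 13 mm farther back than shut.
Start: joints at [-1.443, 0.087, 1.371, -0, 1.684, -0.103], TCP at [125.812, -535.434, 231.341] pointing down, gripper open.
Joint ranges: [-3.1, 3.1], [-0.76, 2.03], [0.27, 2.55], [-1.08, 4.22], [0.17, 2.65], [-2.57, 2.57]. Speed limits (rad/s): [2.79, 2.79, 3.14, 3.14, 3.14, 3.14].

INTERFACE

Orientations are given as [roll, pitch, yaw] about the fixed x, y, z axes, in that order (R = Rz(yaw) Ry(pitch) Rx(roll)).
In Python, from rig import ctrl, inverse_kinematics, grab_frame gives the robot as it stands. Calls block until the motion is done:
- ctrl.reach(position, orientation): joint-space move of the TCP to a pose.
- ctrl.movel(position, vel=150, attitude=None, force_limit=None): straight line of the TCP; attitude=None keeps the orientation; vel is the mean speed in mm/s. With force_limit (N) it stops when the force on the tool has changed by that much, and returns True; else False.
- ctrl.goto_joints(angles): joint-space move.
- ctrl.grip(opening, grip_force=None): finger opening in mm; grip_force is the grip in N (None keeps the last); returns when the fingers have stopped.
- ctrl.hold(seconds).
- inverse_kinematics(position, orientation): joint angles nearest the present ones, or None.
- ctrl.get_obs(): the state.
- grab_frame(name): name is "scene" or "top" or "wrist"; returns a dict with "image" (480x640x3 uint8, blue, green, red), "range_z" (480x640 float32, mm along the optical axis (not along the pixel's ray), 0 where there is no reading), "camera_matrix" (3x3 intrinsics, pixels), "rvec" (rotation vector, rad) and "tvec" (3), from world to camera coordinates, as OpenCV has them. Camera axes: x right, y down, z forward; pixel columns grow to the right and rows downward; lengths in mm; the calibration is good to about 2 mm. The wrist camera is an equidistant fisheye: a pixel r from the principal point sees the ray r / f radians off the axis. A picture is of the moment at which its call begins.
A pose or a line that the arm cannot do raises ctrl.Unreachable and nothing moves.
- ctrl.close_job(): hands the job in, once; it reports no verdict.
The state is a dict: "time_s": time; "joint_positions": joint angles; "joint_vel": joint speeds; "effort": joint torques, N m; "tcp_pos": TCP position; "ee_rot": TCP orientation; "contact_force": force on the tool from outside, world axes, zero at the start; "wrist_torque": the same for the moment, N m; "opening": finger opening in mm.
Only numpy, scipy, OpenCV 4.12 (cv2) and the standard library are available. Lean on these libraries where they do the work, as an engineer would, in place of code of your own. Each camera call takes 0.05 s, during which the arm holds its last target.

TASK

Take the steel damper collar out of its slotted wooden stand, thread it over the free end of the silencer's bent hanger rod and work it round both bends until it sits right up against the shoulder washer near the silencer, then let go of it. Do it gently by feel: never force or wrench the collar or the gripper against the rod or washer (25 N at the very most, so keep well below it), do not drop the collar on the bench, and leave the other things on the bench where they are.

Things in the scene. Friction and masses are not known exactly. Their poses are not given: they have to be found in the camera images.
- collar_center (a point): Centre of the loose steel damper collar: thick plain ring, 44 mm outside, 17 mm bore, 16 mm long, about 0.16 kg. Its x axis is the bore's axis; either end may go first. It starts on edge in the stand's slot, bore level and along the stand's x, centre 55 mm above the bench. Take it from above across its 44 mm diameter, one finger either side of the stand, and lift straight up.
- stand: Fixed plywood stand; origin under its centre, x axis along the collar's bore. Base board 100 (x) x 90 (y) x 22 mm; on it two cheeks 38 mm wide (y), up to 43 mm high, with the collar between them in a 19 mm slot. Its place may be swapped with the bolt tray's.
- tip (a point): Outermost point of the hanger rod's rounded free end, on the rod's centre line. Its x axis runs from there into the first straight leg. Rod: fixed rigid dark steel, round, 12 mm thick, level, centre line 153 mm above the bench all along, clear all round for the fingers. Its run from here to the washer is given under silencer.
- stop (a point): Centre of the near face of the shoulder washer (34 mm disc, 5 mm thick, fixed), on the rod's centre line, 35 mm short of the silencer's side, 153 mm up. Its x axis runs along the last leg the way the collar arrives. Home, the collar's end touches the washer, its centre 8 mm before this point; let go, it hangs with its centre 2.5 mm below the centre line.
- silencer: Fixed aluminium canister, 180 (x) x 320 (y) x 110 mm, top 147 mm up; origin on the bench below its near side. Rod from the tip: straight 40 to 80 mm, bend 65 deg left (anticlockwise from above, 30 mm centre-line radius), straight 60 mm, bend 65 deg right (same radius), straight to the washer. Both end legs together 110 mm, parallel; where the crank sits between them is not measured: feel or see.
- bolt_tray: Open grey tin tray of bolts, 130 x 100 x 35 mm, fixed; origin under its centre. Stands where the stand might have been.
- spanner: Loose ring-and-open spanner, 170 mm long, lying flat; origin under its middle. Leave alone.
- hammer: Loose hammer, 260 mm long, lying; origin under its middle. Leave alone.
- oil_bottle: Standing grey bottle, 60 mm across, 170 mm high; origin at its foot. Leave alone.
- screw_jar: Standing clear jar, 72 mm across, 100 mm high; origin at its foot. Leave alone.
- tape_roll: Roll of pale tape lying flat, 104 mm across, 25 mm high; origin under its centre. Leave alone.
- u_clamp: Loose steel U-bolt pipe clamp lying flat, 75 x 76 x 8 mm; origin under its middle. Leave alone.
- brush: Loose hand brush, 200 mm long, lying; origin under its middle. Leave alone.
Mind the look-alikes: they are no part of the job. Leave any pink or red look-alike of the stand alone.

How it is judged (in metres and radians):
On the way, in this order (a step that is already met when the one before it is completed fails the run):
1. the collar is threaded on the rod's free end (x of collar_center in the frame of tip between 0.01 and 0.035 m and y of collar_center in the frame of tip between -0.006 and 0.006 m and z of collar_center in the frame of tip between -0.006 and 0.006 m), for 0.1 s.
2. the collar has come round both bends on to the last leg (x of collar_center in the frame of stop between -0.025 and -0.004 m and y of collar_center in the frame of stop between -0.006 and 0.006 m and z of collar_center in the frame of stop between -0.007 and 0.006 m), for 0.05 s.
At the end, for the whole second after the job is handed in: The collar hangs on the rod's last leg, at rest and let go, its end face within 3 mm of the shoulder washer (x of collar_center in the frame of stop between -0.011 and -0.004 m and y of collar_center in the frame of stop between -0.006 and 0.006 m and z of collar_center in the frame of stop between -0.007 and 0.006 m and linear speed of collar below 0.02 m/s and contact force between the fingers and collar below 0.1 N); the robot touches nothing.
It fails at once if collar or gripper forced against the rod, washer or silencer with more than 25 N (contact force between any of collar, the fingers, the arm and silencer above 25 N).
It fails at once if collar dropped on the bench (height (world z) of collar_center below 0.035 m).
It fails at once if a bystander pushed more than 20 mm (distance of any of spanner, hammer, oil_bottle, screw_jar, tape_roll, u_clamp, brush from where it was at the start of the episode above 0.02 m).
It also fails if it takes over 72 s, if anything falls off the work surface, if the arm or the gripper's body presses on something with over 40 N, if the wrist force passes 120 N, or if a joint passes its speed limit or range.

## Working session

There is one attempt and no reset: what is moved stays moved. The work goes in short steps, each a Python script; the robot and the scene stay as the last script left them, time stands still between calls to the robot, and variables do not carry over. Pictures are saved under pics/ and viewed, and the job is handed in when it is done.

```bash
ls; mkdir -p pics; python3 - <<'E'
from rig import ctrl, grab_frame
import cv2,numpy as np
for n in ["scene","top","wrist"]:
    f=grab_frame(n); cv2.imwrite(f"pics/{n}0.png",f["image"]); np.savez(f"pics/{n}0.npz",**f)
    R=cv2.Rodrigues(f["rvec"])[0]; print(n,(-R.T@np.array(f["tvec"]).ravel()).round(), R[2].round(2))
o=ctrl.get_obs(); print(o)
E
```

```text
pics
scene [1085.  513. 1124.] [-0.46 -0.38 -0.8 ]
top [ 305.    8. 1347.] [ 0.16  0.01 -0.99]
wrist [ 206. -517.  373.] [-0.31 -0.07 -0.95]
{'time_s': 0.15, 'joint_positions': array([-1.44312969e+00,  8.78201259e-02,  1.37191858e+00, -2.09997458e-05,
        1.68360175e+00, -1.03090421e-01]), 'joint_vel': array([ 5.37995395e-05, -2.73906729e-03, -4.61458819e-03,  3.13466786e-04,
       -1.12341301e-04, -1.20733910e-03]), 'effort': array([ 1.91896295e-03, -3.52371669e+01, -3.13679123e+01, -1.14773179e-04,
        8.07592791e-03, -1.60498068e-06]), 'tcp_pos': array([ 125.73783821, -535.03973318,  230.38311616]), 'ee_rot': array([-3.13985198e+00, -1.59103155e-04,  2.30754571e-01]), 'contact_force': array([-0.22318711,  0.16237024, -0.63692919]), 'wrist_torque': array([-0.00031837, -0.04652681,  0.0053481 ]), 'opening': 85.28866396081725}
```

View pics/scene0.png

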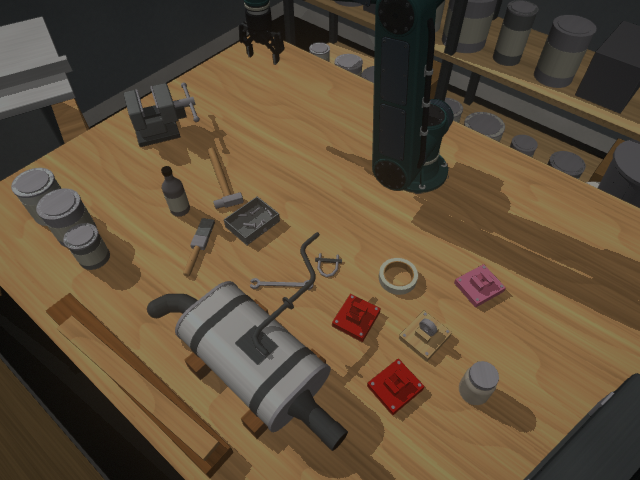

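View pics/top0.png

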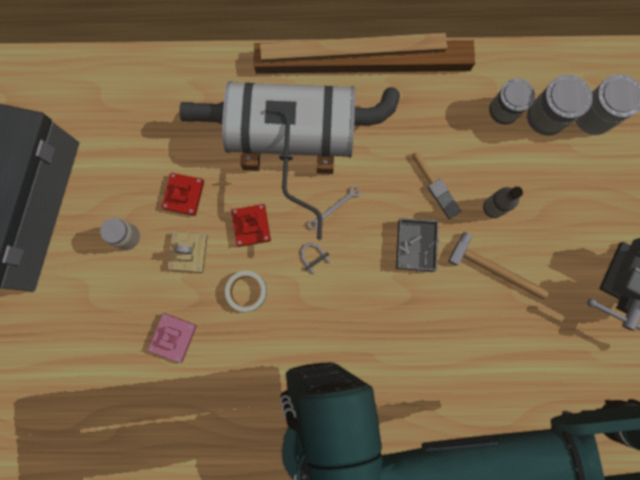

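View pics/wrist0.png

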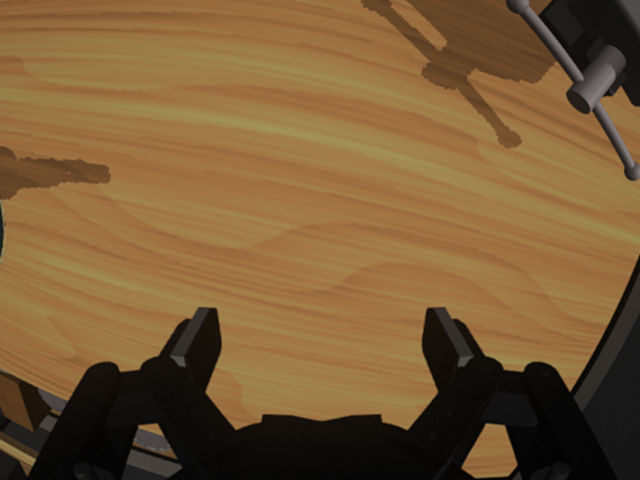

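The scene view has the stand with the collar at about (427,333) and the rod running from the washer at (287,303) to the tip at (317,235). In the top view the stand is at (187,252), the collar at (183,245), and the rod runs from (286,156) to (320,237). The red and pink stands are decoys. Next I'll build point clouds.

```bash
cat > h.py <<'E'
import numpy as np,cv2
def cloud(f):
    K=np.array(f["camera_matrix"]);R=cv2.Rodrigues(np.array(f["rvec"]))[0];t=np.array(f["tvec"]).ravel()
    z=np.array(f["range_z"]).astype(float);v,u=np.mgrid[:z.shape[0],:z.shape[1]]
    P=np.stack([(u-K[0,2])/K[0,0]*z,(v-K[1,2])/K[1,1]*z,z],-1)
    W=(P-t)@R; W[z==0]=np.nan
    return W
E
python3 - <<'E'
from h import *
for n in ["top","scene"]:
    f=np.load(f"pics/{n}0.npz");W=cloud(f);im=f["image"]
    print(n,f["camera_matrix"][0,0])
    # bench height check
    b=W[300:320,400:420] if n=="top" else W[300:310,150:160]
    print("bench",np.nanmedian(b.reshape(-1,3),0).round(1))
    # rod
    m=(W[...,2]>135)&(W[...,2]<172)
    uu=(slice(150,245),slice(275,330)) if n=="top" else (slice(225,350),slice(255,330))
    M=np.zeros(m.shape,bool);M[uu]=m[uu]
    P=W[M];print("rod pts",len(P))
    P=P[np.argsort(P[:,0])]
    for x in range(int(P[0,0]),int(P[-1,0])+1,8):
        q=P[(P[:,0]>=x)&(P[:,0]<x+8)]
        if len(q):print(x,len(q),q.mean(0).round(1),"y",q[:,1].min().round(1),q[:,1].max().round(1),"zmax",q[:,2].max().round(1))
    s=(slice(228,276),slice(160,212)) if n=="top" else (slice(305,362),slice(392,458))
    Q=W[s].reshape(-1,3)
    for lo,hi in [(15,28),(36,48),(50,90)]:
        q=Q[(Q[:,2]>lo)&(Q[:,2]<hi)]
        print("stand",lo,len(q),q.mean(0).round(1),q.min(0).round(1),q.max(0).round(1), np.round(cv2.minAreaRect(q[:,:2].astype(np.float32))[0],1),cv2.minAreaRect(q[:,:2].astype(np.float32))[1:])
    s=im[s]; 
    cv2.imwrite(f"pics/{n}_st.png",cv2.resize(s,None,fx=10,fy=10,interpolation=cv2.INTER_NEAREST))
    cv2.imwrite(f"pics/{n}_rod.png",cv2.resize(im[uu],None,fx=5,fy=5,interpolation=cv2.INTER_CUBIC))
E
```

```text
top 516.3882568165424
bench [ 3.409e+02 -2.236e+02 -3.000e-01]
rod pts 585
499 16 [503.1   8.2 156.5] y 3.0 12.4 zmax 163.1
507 17 [510.8   7.8 158.6] y 3.0 12.4 zmax 163.6
515 17 [519.1   7.3 157. ] y 2.9 12.3 zmax 161.1
523 15 [526.6   7.7 157.6] y 2.8 12.2 zmax 164.5
531 18 [534.8   7.4 158.7] y 2.7 12.1 zmax 162.0
539 17 [543.2   7.3 157.8] y 2.6 12.1 zmax 164.2
547 16 [551.1   7.3 158.5] y 2.5 12.0 zmax 161.5
555 19 [558.8   9.7 158.8] y 2.5 16.6 zmax 162.2
563 24 [567.5  17.6 157.7] y 7.1 28.3 zmax 163.1
571 34 [575.   28.3 157.7] y 11.8 44.8 zmax 164.4
579 37 [583.   43.2 158.3] y 25.9 59.0 zmax 166.1
587 32 [591.   57.6 156.9] y 40.0 73.3 zmax 163.0
595 38 [598.8  70.6 157. ] y 52.0 84.7 zmax 161.6
603 23 [607.2  81.3 156.9] y 66.1 92.1 zmax 162.7
611 19 [615.2  88.5 157.3] y 80.2 94.8 zmax 162.9
619 14 [622.8  88.8 157.8] y 84.7 94.4 zmax 161.0
627 19 [631.   89.9 157.3] y 84.8 94.5 zmax 161.0
635 15 [639.5  89.7 156.7] y 85.1 94.6 zmax 160.6
643 17 [647.1  89.9 158. ] y 85.0 94.6 zmax 162.1
651 15 [655.   89.2 157.6] y 84.9 94.4 zmax 160.7
659 18 [663.3  89.8 157. ] y 84.6 
[... 2729 characters left out ...]
95 109 [798.7 108.9 150.8] y 76.8 144.5 zmax 165.2
803 73 [806.5 109.3 150.9] y 85.3 136.0 zmax 163.4
811 45 [814.7 110.  156.6] y 92.5 129.0 zmax 163.6
819 40 [822.9 111.3 157.9] y 99.5 126.8 zmax 163.4
827 1 [829.1 107.5 151.8] y 107.5 107.5 zmax 151.8
stand 15 1001 [502.7 354.9  23.2] [442.1 303.9  15.3] [604.7 401.   28. ] [524.8 349.8] ((90.11502075195312, 162.16275024414062), 84.66374969482422)
stand 36 142 [507.3 352.5  43.5] [471.6 331.3  36.6] [521.6 373.   47.9] [495.3 352.1] ((38.478187561035156, 49.838741302490234), 85.13673400878906)
stand 50 173 [497.4 353.9  69.2] [484.5 329.5  50.1] [505.6 373.7  82.3] [494.6 351.8] ((43.85030746459961, 18.752565383911133), 84.97286987304688)
```

```bash
cat >> h.py <<'E'
A=np.radians(65);RB=30.
def rod(L1,n=None,ds=0.5):
    "centre line in tip frame: s,x,y,heading up to washer"
    arc=RB*A; L=[L1,arc,60,arc,110-L1]; S=sum(L); s=np.arange(0,S+ds,ds)
    k=np.where((s>L[0])&(s<=L[0]+arc),1/RB,np.where((s>L[0]+arc+60)&(s<=L[0]+2*arc+60),-1/RB,0))
    h=np.concatenate([[0],np.cumsum(k[1:]*ds)])
    x=np.concatenate([[0],np.cumsum(np.cos(h[1:]-k[1:]*ds/2)*ds)]);y=np.concatenate([[0],np.cumsum(np.sin(h[1:]-k[1:]*ds/2)*ds)])
    return s,x,y,h
def world(p,ds=.5):
    x0,y0,a,L1=p; s,x,y,h=rod(L1,ds=ds);c,sn=np.cos(a),np.sin(a)
    return s,x0+c*x-sn*y,y0+sn*x+c*y,h+a
E
python3 - <<'E'
from h import *
from scipy.optimize import least_squares
from scipy.spatial import cKDTree
def fit(P):
    def res(p):
        s,x,y,h=world(p); d,i=cKDTree(np.c_[x,y]).query(P[:,:2])
        e=np.cos(h[i])*(P[:,1]-y[i])-np.sin(h[i])*(P[:,0]-x[i])
        return e
    best=None
    for L1 in (45,55,65,75):
        r=least_squares(res,[499,8,-.04,L1],loss='soft_l1',x_scale=[1,1,.02,1],diff_step=1e-4)
        if best is None or r.cost<best.cost:best=r
    return best
allP=[]
for n in ["top","scene"]:
    f=np.load(f"pics/{n}0.npz");W=cloud(f)
    m=(W[...,2]>140)&(W[...,2]<168)
    uu=(slice(150,245),slice(275,330)) if n=="top" else (slice(225,350),slice(255,330))
    M=np.zeros(m.shape,bool);M[uu]=m[uu];P=W[M]
    dx=P[:,0]; P=P[dx<692]
    allP.append(P)
    r=fit(P);s,x,y,h=world(r.x);print(n,r.x.round(3),r.cost,"stop",x[-1].round(1),y[-1].round(1),"minx",P[:,0].min(), "z",np.median(P[:,2]))
r=fit(np.r_[allP[0],allP[1]]);print(r.x)
E
```

```text
top [ 4.88752e+02  9.39500e+00 -5.60000e-02  5.50000e+01] 1066.2689475336897 stop 683.7 87.5 minx 499.4667746484993 z 157.53772421321645
scene [ 4.71823e+02  1.22480e+01 -5.90000e-02  7.50000e+01] 908.938159714691 stop 667.0 89.9 minx 499.29995539710615 z 158.81888764502
[ 4.80150710e+02  1.05627675e+01 -5.58576820e-02  6.50000000e+01]
```

View pics/top_rod.png

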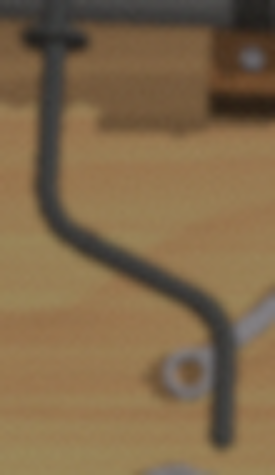

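View pics/top_st.png

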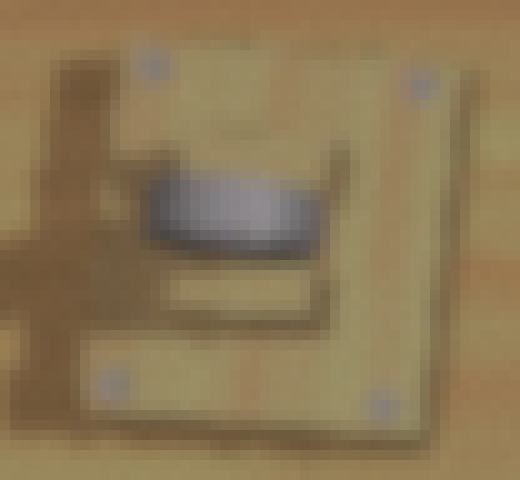

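```bash
python3 - <<'E'
from rig import ctrl, grab_frame, inverse_kinematics
import cv2,numpy as np,inspect
print(ctrl.grip_depth)
x,y,yaw=494.3,352.0,-0.088
q=inverse_kinematics([x,y,200],[np.pi,0,yaw]);print(np.round(q,2))
ctrl.reach([x,y,200],[np.pi,0,yaw]); 
o=ctrl.get_obs();print(o["time_s"],o["tcp_pos"].round(2),o["ee_rot"].round(4),o["contact_force"].round(2),ctrl.grip_depth)
f=grab_frame("wrist"); cv2.imwrite("pics/w1.png",f["image"]); np.savez("pics/w1.npz",**f)
for p in [(x,y,400,-.03)]:
    print([np.round(inverse_kinematics(pp,[np.pi,0,w]),2) for pp,w in [((480,9,134),-.05),((590,55,134),1.08),((685,88,134),-.05)]])
E
```

```text
18.700000000000003
[ 0.53  0.22  1.28 -0.    1.64  2.18]
3.5083 [494.78 351.34 200.01] [ 3.1414e+00 -2.0000e-04 -8.9200e-02] [ 0.61 -0.68 -0.53] 18.700000000000003
[array([-0.1 , -0.03,  1.68, -0.  ,  1.49,  1.52]), array([-0.  ,  0.22,  1.42, -0.  ,  1.51,  0.49]), array([ 0.05,  0.43,  1.14, -0.  ,  1.57,  1.67])]
```

View pics/w1.png

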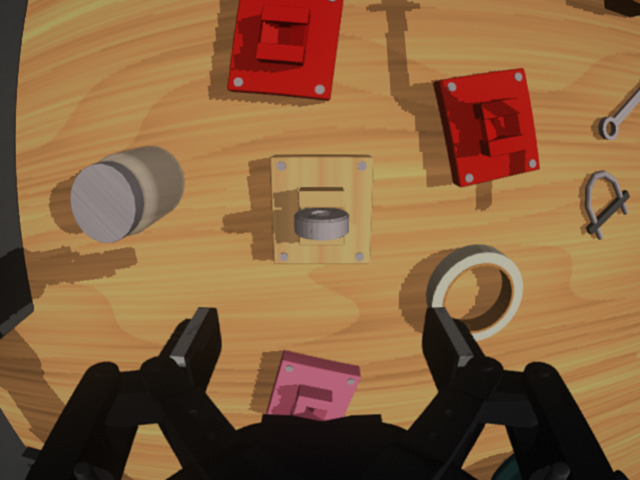

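The wrist view shows the stand square to the tool, with the collar at (322,222) centred between the fingers. I'll cross-check that with the wrist depth offline.

```bash
cat >> h.py <<'E'
def fcloud(f):
    K=np.array(f["camera_matrix"]);R=cv2.Rodrigues(np.array(f["rvec"]))[0];t=np.array(f["tvec"]).ravel()
    z=np.array(f["range_z"]).astype(float);v,u=np.mgrid[:z.shape[0],:z.shape[1]]
    a=(u-K[0,2])/K[0,0];b=(v-K[1,2])/K[1,1];th=np.hypot(a,b)+1e-9;k=np.tan(th)/th
    W=(np.stack([a*k*z,b*k*z,z],-1)-t)@R; W[z==0]=np.nan
    return W
def fproj(f,P):
    K=np.array(f["camera_matrix"]);R=cv2.Rodrigues(np.array(f["rvec"]))[0];t=np.array(f["tvec"]).ravel()
    C=np.atleast_2d(P)@R.T+t; r=np.hypot(C[:,0],C[:,1]);th=np.arctan2(r,C[:,2])
    return np.c_[K[0,2]+K[0,0]*th*C[:,0]/r,K[1,2]+K[1,1]*th*C[:,1]/r]
E
python3 - <<'E'
from h import *
f=np.load("pics/w1.npz");W=fcloud(f);print(f["camera_matrix"])
Q=W[140:275,255:390].reshape(-1,3)
for lo,hi in [(-5,5),(15,28),(36,48),(50,90)]:
    q=Q[(Q[:,2]>lo)&(Q[:,2]<hi)];r=cv2.minAreaRect(q[:,:2].astype(np.float32))
    print(lo,len(q),q.mean(0).round(1),q.max(0).round(1),np.round(r[0],1),np.round(r[1],1),r[2])
print(fproj(f,[[494.3,352,77]]))
E
```

```text
[[371.64829954   0.         321.27667093]
 [  0.         371.64829954 238.63305835]
 [  0.           0.           1.        ]]
-5 7299 [4.942e+02 3.489e+02 3.000e-01] [563.5 424.2   5. ] [490.9 350. ] [136.7 134.4] 84.79730224609375
15 7951 [499.3 350.   22.3] [548.  399.1  27.6] [494.9 350.4] [ 90.6 100.2] 84.7504653930664
36 1286 [502.6 349.7  42.8] [519.7 370.7  48. ] [494.7 350.3] [38.3 47.3] 84.79885864257812
50 1376 [496.7 350.5  70.8] [504.4 372.8  78.9] [494.8 350.8] [43.4 16.8] 84.52015686035156
[[319.41892487 230.66233519]]
```

```bash
python3 - <<'E'
from rig import ctrl, grab_frame
import cv2,numpy as np
x,y,yaw=494.7,351.0,-0.09
ctrl.grip(62)
ctrl.movel([x,y,90],vel=150,attitude=[np.pi,0,yaw])
r=ctrl.movel([x,y,36.3],vel=60,force_limit=8)
o=ctrl.get_obs();print(r,o["time_s"],o["tcp_pos"].round(2),o["contact_force"].round(2),o["opening"])
ctrl.grip(38,grip_force=40)
o=ctrl.get_obs();print(o["time_s"],o["tcp_pos"].round(2),o["contact_force"].round(2),o["opening"])
f=grab_frame("wrist"); cv2.imwrite("pics/w2.png",f["image"]); np.savez("pics/w2.npz",**f)
E
```

```text
False 5.85 [495.11 351.21  36.85] [-0.13 -0.13  0.53] 62.2765118579044
6.15 [495.26 351.4   37.28] [-0.83  0.57  3.18] 43.062552406299815
```

View pics/w2.png

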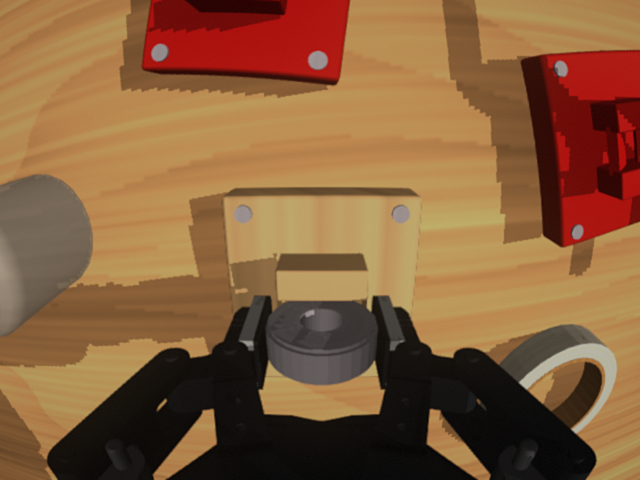

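```bash
python3 - <<'E'
from rig import ctrl, grab_frame
import cv2,numpy as np
x,y,yaw=494.7,351.0,-0.09
ctrl.movel([x,y,70],vel=60)
o=ctrl.get_obs();print(o["time_s"],o["tcp_pos"].round(2),o["contact_force"].round(2),o["opening"])
ctrl.movel([x,y,180],vel=200)
ctrl.reach([466,10.5,150],[np.pi,0,-.056])
ctrl.movel([466,10.5,135.5],vel=100)
ctrl.hold(.3)
o=ctrl.get_obs();print(o["time_s"],o["tcp_pos"].round(2),o["ee_rot"],o["contact_force"].round(2),o["opening"])
for n in ["wrist","top","scene"]:
    f=grab_frame(n); cv2.imwrite(f"pics/{n}3.png",f["image"]); np.savez(f"pics/{n}3.npz",**f)
E
```

```text
6.9083 [494.57 350.94  70.  ] [ 0.11  0.28 -2.39] 43.04584350671325
9.4917 [466.34  10.61 136.01] [-3.14158938e+00 -9.25003325e-04 -5.57137511e-02] [ 0.81  0.17 -2.04] 43.306749906656776
```

View pics/wrist3.png

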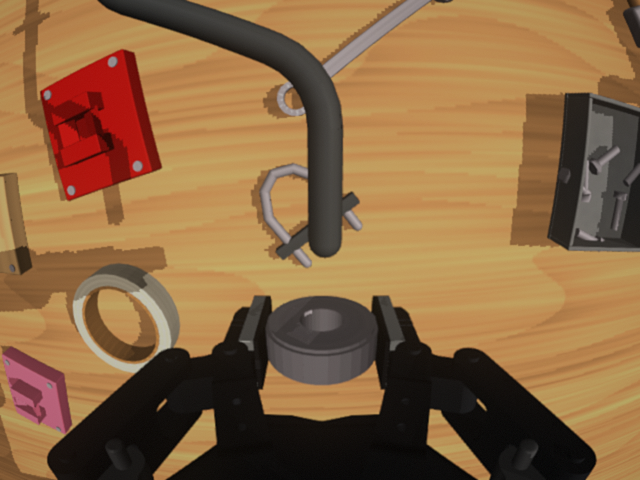

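Close view: the rod tip is at (326,252), and the collar face is centred near (322,330) with its bore at (322,320). Both are visible here, so I'll measure one relative to the other.

```bash
python3 - <<'E'
from h import *
f=np.load("pics/wrist3.npz");W=fcloud(f)
m=(W[...,2]>135)&(W[...,2]<172);m[262:]=False
P=W[m];print(len(P))
for x in range(494,580,6):
    q=P[(P[:,0]>=x)&(P[:,0]<x+6)]
    if len(q):print(x,len(q),"yc",((q[:,1].min()+q[:,1].max())/2).round(2),"w",np.ptp(q[:,1]).round(1),"zmax",np.percentile(q[:,2],95).round(1))
print("minx",P[:,0].min())
# collar
Q=W[293:386,262:384].reshape(-1,3);Q=Q[(Q[:,2]>120)&(Q[:,2]<185)]
print("collar",Q.min(0).round(1),Q.max(0).round(1),Q.mean(0).round(1))
q=Q[Q[:,2]>165];print(cv2.minAreaRect(q[:,:2].astype(np.float32)))
# front face plane fit
fr=W[300:352,270:376].reshape(-1,3)
fr=fr[(fr[:,2]>130)&(fr[:,2]<175)]
for z in range(130,185,5):
    k=Q[(Q[:,2]>=z)&(Q[:,2]<z+5)]
    if len(k):print(z,len(k),k[:,0].max().round(1),k[:,0].min().round(1),"y",k[:,1].min().round(1),k[:,1].max().round(1))
E
python3 -c "
import cv2;i=cv2.imread('pics/wrist3.png')[180:400,220:430];cv2.imwrite('pics/w3c.png',cv2.resize(i,None,fx=2.7,fy=2.7,interpolation=2))
i=cv2.imread('pics/scene3.png')[200:340,230:400];cv2.imwrite('pics/s3c.png',cv2.resize(i,None,fx=4,fy=4,interpolation=2))"
```

```text
12908
494 2 yc 5.06 w 0.4 zmax 155.7
500 336 yc 6.56 w 11.0 zmax 159.7
506 559 yc 6.03 w 12.0 zmax 159.9
512 600 yc 5.89 w 12.1 zmax 159.9
518 597 yc 5.66 w 11.7 zmax 160.0
524 608 yc 5.16 w 11.9 zmax 160.0
530 631 yc 4.82 w 11.7 zmax 159.9
536 641 yc 4.51 w 11.6 zmax 159.8
542 659 yc 4.39 w 11.9 zmax 160.1
548 672 yc 4.77 w 12.9 zmax 159.9
554 709 yc 6.52 w 14.9 zmax 160.0
560 808 yc 10.26 w 18.5 zmax 160.0
566 1037 yc 16.84 w 25.2 zmax 160.1
572 1248 yc 24.95 w 31.7 zmax 160.1
578 1212 yc 34.02 w 34.8 zmax 160.0
minx 499.62693837445534
collar [453.7 -16.5 132.9] [479.9  34.2 177.6] [470.1   9.2 162.2]
((467.0345153808594, 9.575241088867188), (44.49482727050781, 23.35223388671875), 86.24772644042969)
130 39 474.0 472.5 y 1.8 16.2
135 310 477.1 467.6 y -15.9 31.4
140 607 479.5 462.6 y -16.5 34.2
145 1280 479.9 462.9 y -15.8 33.4
150 605 479.4 467.5 y -15.0 32.6
155 655 479.2 454.7 y -14.4 32.3
160 1133 479.6 453.7 y -13.7 32.3
165 1566 477.3 454.6 y -12.9 32.4
170 2221 476.1 454.0 y -12.2 32.3
175 1216 474.6 456.0 y -12.0 32.0
```

View pics/w3c.png

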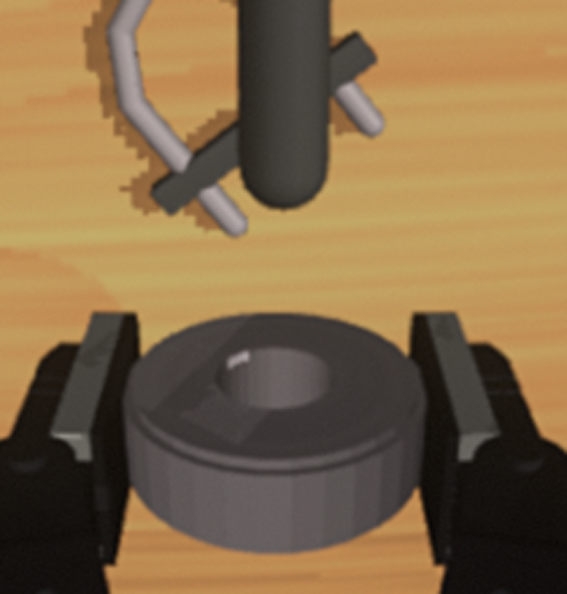

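View pics/s3c.png

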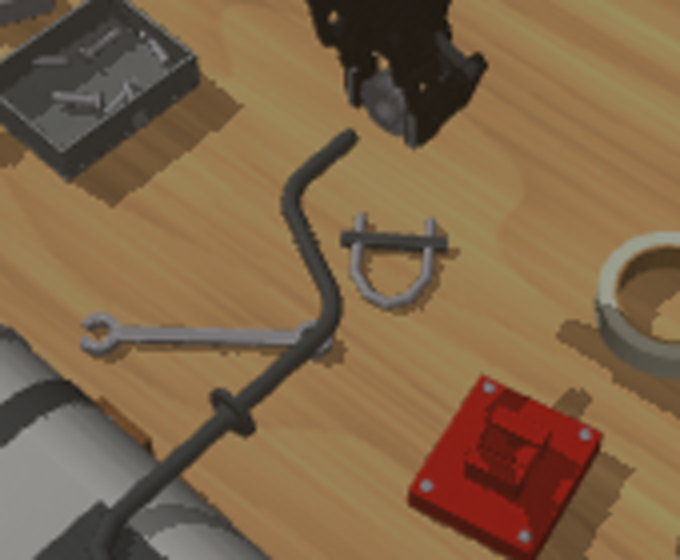

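```bash
cat >> h.py <<'E'
def segs(L1):
    # analytic frame points (tip frame): dense centreline
    s,x,y,h=rod_c(L1); return x,y
def rod_c(L1,n=40):
    arc=RB*A
    out=[];x=y=h=0.;s=0.
    for L,k in [(L1,0),(arc,1/RB),(60,0),(arc,-1/RB),(110-L1,0)]:
        t=np.linspace(0,L,n)[(1 if out else 0):]
        if k==0: X=x+t*np.cos(h);Y=y+t*np.sin(h);H=h+0*t
        else: H=h+k*t;X=x+(np.sin(H)-np.sin(h))/k;Y=y-(np.cos(H)-np.cos(h))/k
        out.append(np.c_[s+t,X,Y,H]);s+=L;x,y,h=X[-1],Y[-1],H[-1]
    return np.concatenate(out).T
def world_c(p,n=40):
    x0,y0,a,L1=p[:4];s,x,y,h=rod_c(L1,n);c,sn=np.cos(a),np.sin(a)
    return s,x0+c*x-sn*y,y0+sn*x+c*y,h+a
def sdf(p,zc,P):
    s,x,y,h=world_c(p)
    # capsule: trim first 6 mm
    a=p[2];k=s>6;x=np.r_[p[0]+6*np.cos(a),x[k]];y=np.r_[p[1]+6*np.sin(a),y[k]]
    A0=np.c_[x,y][:-1];D=np.diff(np.c_[x,y],axis=0);l2=(D**2).sum(1)
    V=P[:,None,:2]-A0;t=np.clip((V*D).sum(2)/l2,0,1)
    d2=((V-t[...,None]*D)**2).sum(2).min(1)
    return np.sqrt(d2+(P[:,2]-zc)**2)-6
def fitrod(P,p0=(499,7,-.052,45,153.5)):
    from scipy.optimize import least_squares
    f=lambda p:sdf(p[:4],p[4],P)
    return least_squares(f,p0,loss='soft_l1',f_scale=1.,x_scale=[1,1,.02,1,1])
E
python3 - <<'E'
from h import *
from scipy.optimize import least_squares
rng=np.random.default_rng(0)
f=np.load("pics/wrist3.npz");W=fcloud(f)
m=(W[...,2]>145)&(W[...,2]<168);m[262:]=False
P=W[m];P=P[rng.permutation(len(P))[:1500]]
r=fitrod(P);s,x,y,h=world_c(r.x);print("wrist",r.x.round(3),np.abs(r.fun).mean(),"stop",x[-1],y[-1])
for n in ["top","scene"]:
    g=np.load(f"pics/{n}0.npz");V=cloud(g)
    m=(V[...,2]>140)&(V[...,2]<168)
    uu=(slice(150,245),slice(275,330)) if n=="top" else (slice(225,350),slice(255,330))
    M=np.zeros(m.shape,bool);M[uu]=m[uu];Q=V[M];Q=Q[Q[:,0]<690]
    r=fitrod(Q);s,x,y,h=world_c(r.x);print(n,r.x.round(3),np.abs(r.fun).mean(),"stop",x[-1],y[-1])
Q=W[293:386,268:378].reshape(-1,3);Q=Q[(Q[:,2]>130)&(Q[:,2]<185)]
Q=Q[rng.permutation(len(Q))[:2000]]
def cf(p):
    cx,cy,cz,a,b=p;d=np.array([np.cos(a)*np.cos(b),np.sin(a)*np.cos(b),np.sin(b)]);V=Q-[cx,cy,cz];u=V@d;r=np.linalg.norm(V-u[:,None]*d,axis=1)
    e=np.maximum(np.abs(u)-8,r-22); bore=np.maximum(e,8.5-r); return bore
r=least_squares(cf,[466.3,10,154,-.056,0],loss='soft_l1',f_scale=.5,x_scale=[1,1,1,.05,.05]);print("collar",r.x.round(3),np.abs(r.fun).mean())
E
```

```text
wrist [ 4.99780e+02  6.91400e+00 -5.80000e-02  4.55560e+01  1.53409e+02] 0.4204017206938115 stop 694.3899611854197 84.70346468164219
top [ 4.99024e+02  8.93100e+00 -5.40000e-02  4.62960e+01  1.53353e+02] 1.463830887711781 stop 693.2608424730421 87.64945354197982
scene [ 4.99113e+02  8.71700e+00 -6.20000e-02  4.50340e+01  1.54566e+02] 1.1879796920784553 stop 694.0001422474776 85.81036432051884
collar [ 4.65574e+02  9.92800e+00  1.54050e+02 -5.60000e-02  4.00000e-03] 0.396304817263073
```

```bash
cat > drive.py <<'E'
from h import *
from rig import ctrl, grab_frame
import json,os
p=[500.5,7.7,-.058,45.5]; ZC=134.9
ST='st.json'
st=json.load(open(ST)) if os.path.exists(ST) else dict(n=0.,z=0.,t=0.,s=-34.,f0=None)
_s,_x,_y,_h=world_c(p,200)
def pose(s,n=0,z=0,yawoff=0):
    if s<0: x=p[0]+s*np.cos(p[2]);y=p[1]+s*np.sin(p[2]);h=p[2]
    else: x,y,h=[np.interp(s,_s,v) for v in (_x,_y,_h)]
    return [x-n*np.sin(h),y+n*np.cos(h),ZC+z],h+yawoff
def force(k=4):
    F=[]
    for _ in range(k):
        ctrl.hold(.02);F.append(ctrl.get_obs()["contact_force"])
    return np.mean(F,0)
def step(s,vel=25,lim=6,log=True):
    "advance to s; returns tangential, normal, z force (baseline off)"
    P,yaw=pose(s,st['n'],st['z'])
    hit=ctrl.movel(P,vel=vel,attitude=[np.pi,0,yaw],force_limit=lim)
    F=force()-np.array(st['f0']);c,sn=np.cos(yaw),np.sin(yaw)
    ft,fn,fz=c*F[0]+sn*F[1],-sn*F[0]+c*F[1],F[2]
    o=ctrl.get_obs()
    if log:print(f"s{s:.1f} t{o['time_s']:.2f} hit{int(hit)} ft{ft:.1f} fn{fn:.1f} fz{fz:.1f} tq{o['wrist_torque'].round(2)} n{st['n']:.2f} z{st['z']:.2f} yaw{yaw:.3f} err{(o['tcp_pos']-P).round(1)}")
    st['s']=s
    return hit,ft,fn,fz
def save(): json.dump(st,open(ST,'w'))
E
python3 - <<'E'
from drive import *
P,yaw=pose(-12)
ctrl.movel(P,vel=60,attitude=[np.pi,0,yaw]); ctrl.hold(.15)
st['f0']=force(8).tolist();print(st['f0'])
for s in [-4,2,8,14,20]:
    r=step(s)
    if r[0] or max(map(abs,r[1:]))>6: print("stop");break
save()
for n in ["wrist"]:
    f=grab_frame(n); cv2.imwrite(f"pics/{n}4.png",f["image"]); np.savez(f"pics/{n}4.npz",**f)
E
```

```text
[0.011825401241331574, 0.3733202625870882, -1.8734761576217382]
s-4.0 t10.98 hit0 ft0.0 fn-0.5 fz-0.1 tq[-0.03 -0.    0.01] n0.00 z0.00 yaw-0.058 err[-0.   0.  -0.1]
s2.0 t11.44 hit0 ft-0.1 fn-0.4 fz0.3 tq[ 0.04  0.03 -0.  ] n0.00 z0.00 yaw-0.058 err[-0.   0.  -0.1]
s8.0 t11.90 hit0 ft-0.1 fn-0.3 fz-0.1 tq[ 0.01 -0.08 -0.  ] n0.00 z0.00 yaw-0.058 err[-0.  -0.  -0.1]
s14.0 t12.36 hit0 ft-0.1 fn0.2 fz-0.2 tq[-0.02  0.02  0.03] n0.00 z0.00 yaw-0.058 err[ 0.  -0.  -0.1]
s20.0 t12.82 hit0 ft-0.0 fn-0.0 fz0.3 tq[-0.04 -0.03 -0.02] n0.00 z0.00 yaw-0.058 err[ 0. -0. -0.]
```

View pics/wrist4.png

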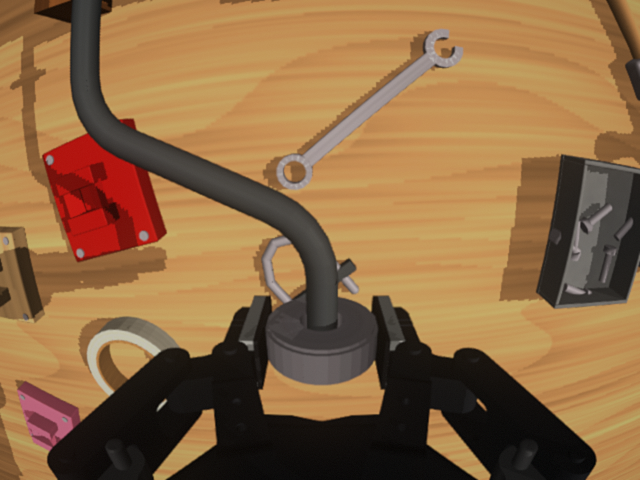

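The collar is threaded with no contact force, and the rod comes centrally out of the bore at (322,325). I'll refit the rod from this fuller view, then feel the lateral and vertical play to centre the collar.

```bash
python3 - <<'E'
from drive import *
rng=np.random.default_rng(0)
f=np.load("pics/wrist4.npz");W=fcloud(f)
m=(W[...,2]>145)&(W[...,2]<168);m[300:]=False;m[:,:60]=False
P=W[m];P=P[(P[:,0]<690)&(P[:,1]<150)];P=P[rng.permutation(len(P))[:2500]];print(P.min(0),P.max(0))
from scipy.optimize import least_squares
x0=499.8
g=lambda q:sdf([x0*1.,q[0],q[1],q[2]],q[3],P)
r=least_squares(g,[7,-.058,45.5,153.4],loss='soft_l1',x_scale=[1,.02,1,1]);s,x,y,h=world_c([x0,*r.x[:3]]);print(r.x,np.abs(r.fun).mean(),x[-1],y[-1])
# also free crank yaw: only mid leg points 
# feel
def feel(d,key,mx=3.5):
    base=st[key]; 
    k=0
    while abs(k)<mx:
        k+=d*.5; st[key]=base+k; P,yaw=pose(20,st['n'],st['z']); ctrl.movel(P,vel=20)
        F=force(3)-np.array(st['f0']); v=F[2] if key=='z' else -np.sin(yaw)*F[0]+np.cos(yaw)*F[1]
        if abs(v)>2.0: break
    st[key]=base; P,yaw=pose(20,st['n'],st['z']); ctrl.movel(P,vel=30)
    return k,v
for key in ('n','z'):
    for d in (1,-1): print(key,feel(d,key))
print(ctrl.get_obs()["time_s"]);save()
E
```

```text
[537.81681725  -1.28277392 150.27825076] [661.04576802  93.79566987 160.82596843]
[ 7.13164327e+00 -6.00006683e-02  4.55009535e+01  1.53303645e+02] 0.42814469664481586 694.5322712395489 84.61538971510345
n (3.0, np.float64(-3.49302865125198))
n (-3.5, np.float64(4.545240857777977))
z (3.5, np.float64(-4.110975112214143))
z (-3.0, np.float64(5.970503411529357))
21.7
```

Centred to within 0.25 mm in both directions. Now I'll drive round the first bend in small steps, yielding to the measured lateral and vertical force.

```bash
cat >> drive.py <<'E'
def run(s1,ds=4,vel=25,lim=7,g=0.12,stop=7):
    arc=RB*A;L1=p[3]
    while st['s']<s1-1e-6:
        s=min(st['s']+ds,s1)
        def inn(s): return .5*(np.clip((s-L1+4)/8,0,1)-np.clip((s-L1-arc+4)/8,0,1)-np.clip((s-L1-arc-60+4)/8,0,1)+np.clip((s-L1-2*arc-60+4)/8,0,1))
        n0=st['n'];st['n']=n0+inn(s)
        hit,ft,fn,fz=step(s,vel,lim)
        st['n']=n0
        if abs(fn)>1: st['n']+=np.clip(g*fn,-.6,.6)
        if abs(fz)>1: st['z']+=np.clip(g*fz,-.6,.6)
        save()
        if hit or abs(ft)>stop or abs(fn)>stop or abs(fz)>stop: print("STOP");break
E
python3 - <<'E'
from drive import *
st['n']=-.15;st['z']=.2
run(84)
f=grab_frame("wrist"); cv2.imwrite("pics/wrist5.png",f["image"]); np.savez("pics/wrist5.npz",**f)
E
```

```text
s24.0 t22.07 hit0 ft-0.3 fn-0.7 fz0.2 tq[-0.01  0.01  0.01] n-0.15 z0.20 yaw-0.058 err[-0.  -0.  -0.3]
s28.0 t22.45 hit0 ft0.2 fn-0.1 fz0.1 tq[ 0.01 -0.02 -0.01] n-0.15 z0.20 yaw-0.058 err[ 0. -0. -0.]
s32.0 t22.82 hit0 ft-0.2 fn-0.4 fz0.1 tq[0.05 0.02 0.03] n-0.15 z0.20 yaw-0.058 err[ 0. -0. -0.]
s36.0 t23.20 hit0 ft0.2 fn-0.1 fz0.0 tq[ 0.03 -0.04 -0.01] n-0.15 z0.20 yaw-0.058 err[ 0. -0. -0.]
s40.0 t23.57 hit0 ft0.2 fn-0.5 fz0.1 tq[ 0.01 -0.   -0.03] n-0.15 z0.20 yaw-0.058 err[ 0.  0. -0.]
s44.0 t23.95 hit0 ft-0.4 fn-0.3 fz-0.1 tq[ 0.02 -0.01 -0.03] n0.01 z0.20 yaw-0.058 err[ 0.  0. -0.]
s48.0 t24.32 hit0 ft-0.3 fn-0.5 fz0.1 tq[ 0.02  0.01 -0.  ] n0.26 z0.20 yaw0.025 err[-0.1  0.  -0. ]
s52.0 t24.70 hit0 ft0.2 fn-0.7 fz-0.3 tq[-0.03  0.01  0.01] n0.35 z0.20 yaw0.159 err[-0.2  0.  -0. ]
s56.0 t25.07 hit0 ft0.0 fn-0.6 fz-0.3 tq[-0.02 -0.04 -0.01] n0.35 z0.20 yaw0.292 err[-0.2 -0.  -0. ]
s60.0 t25.45 hit0 ft0.3 fn-0.3 fz0.4 tq[ 0.03 -0.01 -0.05] n0.35 z0.20 yaw0.425 err[-0.2 -0.  -0. ]
s64.0 t25.82 hit0 ft-0.2 fn0.2 fz0.2 tq[-0.01 -0.01 -0.  ] n0.35 z0.20 yaw0.559 err[-0.2 -0.1 -0. ]
s68.0 t26.20 hit0 ft-0.2 fn-0.1 fz-0.0 tq[0.01 0.01 0.05] n0.35 z0.20 yaw0.692 err[-0.2 -0.1 -0. ]
s72.0 t26.57 hit0 ft-0.1 fn-0.5 fz-0.1 tq[ 0.02 -0.04 -0.04] n0.35 z0.20 yaw0.825 err[-0.2 -0.1 -0. ]
s76.0 t26.95 hit0 ft-0.7 fn-0.0 fz-0.1 tq[ 0.03 -0.   -0.02] n0.32 z0.20 yaw0.959 err[-0.1 -0.1 -0. ]
s80.0 t27.32 hit0 ft-0.3 fn-0.5 fz-0.3 tq[0.03 0.04 0.  ] n0.07 z0.20 yaw1.076 err[-0.1 -0.1 -0. ]
s84.0 t27.70 hit0 ft-0.5 fn-0.3 fz-0.3 tq[ 0.   -0.05  0.02] n-0.15 z0.20 yaw1.076 err[ 0.   0.1 -0. ]
```

View pics/wrist5.png

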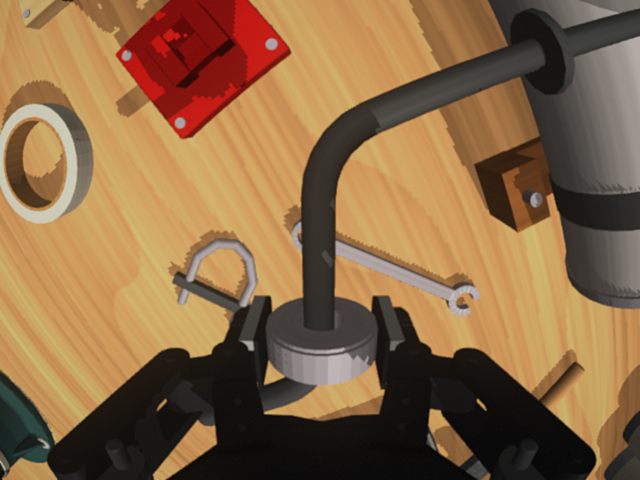

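It's round the first bend without touching, and the rod is centred in the bore at (319,325). I'll do a quick offline check of the rod ahead against the model.

```bash
python3 - <<'E'
from drive import *
rng=np.random.default_rng(0)
f=np.load("pics/wrist5.npz");W=fcloud(f)
m=(W[...,2]>145)&(W[...,2]<168);m[295:]=False;m[:,:290]=False
P=W[m];P=P[(P[:,0]<688)];P=P[rng.permutation(len(P))[:2500]]
from scipy.optimize import least_squares
r=least_squares(lambda q:sdf(q[:4],q[4],P),[500,7.5,-.058,45.5,153.4],loss='soft_l1',x_scale=[1,1,.02,1,1]);s,x,y,h=world_c(r.x);print(r.x.round(3),np.abs(r.fun).mean(),"stop",x[-1],y[-1]);print("model stop",_x[-1],_y[-1])
w=W[0:110,500:580].reshape(-1,3);w=w[(w[:,2]>162)&(w[:,2]<175)];print("washer top pts",len(w),np.median(w,0),w.min(0),w.max(0))
# collar fit
Q=W[297:384,268:378].reshape(-1,3);Q=Q[(Q[:,2]>130)&(Q[:,2]<185)];Q=Q[rng.permutation(len(Q))[:2000]]
def cf(p):
    cx,cy,cz,a=p;d=np.array([np.cos(a),np.sin(a),0]);V=Q-[cx,cy,cz];u=V@d;rr=np.linalg.norm(V-u[:,None]*d,axis=1)
    return np.maximum(np.maximum(np.abs(u)-8,rr-22),8.5-rr)
P0,yw=pose(84,st['n'],st['z'])
r=least_squares(cf,[P0[0],P0[1],154,yw],loss='soft_l1',f_scale=.5,x_scale=[1,1,1,.05]);print("collar",r.x.round(3),"tcp",np.round(P0,2),yw)
E
```

```text
[ 5.94330e+02  1.42600e+00 -5.80000e-02 -4.92270e+01  1.53364e+02] 0.4058457083685926 stop 788.872865277963 79.38308862482074Traceback (most recent call last):
  File "<stdin>", line 7, in <module>
NameError: name '_x' is not defined. Did you mean: 'x'?
```

```bash
python3 - <<'E'
import drive
from drive import *
from scipy.optimize import least_squares
rng=np.random.default_rng(0)
f=np.load("pics/wrist5.npz");W=fcloud(f)
_x,_y=drive._x,drive._y;print("model stop",_x[-1],_y[-1])
w=W[0:110,500:580].reshape(-1,3);w=w[(w[:,2]>163)&(w[:,2]<175)];print("washer top pts",len(w),np.median(w,0),w.min(0),w.max(0))
Q=W[297:384,268:378].reshape(-1,3);Q=Q[(Q[:,2]>130)&(Q[:,2]<185)];Q=Q[rng.permutation(len(Q))[:2000]]
def cf(p):
    cx,cy,cz,a=p;d=np.array([np.cos(a),np.sin(a),0]);V=Q-[cx,cy,cz];u=V@d;rr=np.linalg.norm(V-u[:,None]*d,axis=1)
    return np.maximum(np.maximum(np.abs(u)-8,rr-22),8.5-rr)
P0,yw=pose(84,st['n'],st['z'])
r=least_squares(cf,[P0[0],P0[1],154,yw],loss='soft_l1',f_scale=.5,x_scale=[1,1,1,.05]);print("collar",r.x.round(3),"tcp",np.round(P0,2),yw)
E
```

```text
model stop 695.0768623426053 85.57318580165244
washer top pts 1392 [699.24481003  84.96546042 167.33482711] [696.68822421  70.6785476  163.00196587] [704.73391431  98.58235795 172.09203287]
collar [576.069  23.061 153.08    1.08 ] tcp [576.32  24.64 135.1 ] 1.0764640137963142
```

```bash
python3 - <<'E'
from drive import *
st['n']=.2
run(196,ds=5,vel=30)
f=grab_frame("wrist"); cv2.imwrite("pics/wrist6.png",f["image"]); np.savez("pics/wrist6.npz",**f)
E
```

```text
s89.0 t28.13 hit0 ft-0.5 fn-0.3 fz-0.3 tq[ 0.01 -0.04  0.05] n0.20 z0.20 yaw1.076 err[ 0.   0.1 -0. ]
s94.0 t28.52 hit0 ft-0.4 fn-0.0 fz-0.1 tq[-0.07 -0.07 -0.04] n0.20 z0.20 yaw1.076 err[ 0.   0.1 -0. ]
s99.0 t28.90 hit0 ft0.1 fn-0.3 fz-0.1 tq[-0.03 -0.01  0.02] n0.20 z0.20 yaw1.076 err[-0.   0.1 -0.1]
s104.0 t29.28 hit0 ft-0.3 fn-0.0 fz-0.3 tq[-0.02  0.02  0.06] n0.20 z0.20 yaw1.076 err[ 0.   0.1 -0. ]
s109.0 t29.67 hit0 ft-0.4 fn0.3 fz0.0 tq[0.01 0.02 0.03] n0.20 z0.20 yaw1.076 err[ 0.   0.1 -0. ]
s114.0 t30.05 hit0 ft-0.2 fn-0.2 fz-0.1 tq[ 0.02  0.02 -0.  ] n0.20 z0.20 yaw1.076 err[ 0.   0.1 -0. ]
s119.0 t30.43 hit0 ft-0.8 fn-0.2 fz-0.0 tq[-0.02  0.02  0.05] n0.20 z0.20 yaw1.076 err[-0.   0.1 -0. ]
s124.0 t30.82 hit0 ft-1.1 fn-0.3 fz0.0 tq[-0.01 -0.07  0.05] n0.20 z0.20 yaw1.076 err[ 0.   0.1 -0. ]
s129.0 t31.20 hit0 ft-0.3 fn-0.3 fz-0.4 tq[-0.    0.01  0.01] n0.20 z0.20 yaw1.076 err[ 0.   0.1 -0. ]
s134.0 t31.58 hit0 ft-0.1 fn-0.5 fz0.3 tq[-0.01 -0.02 -0.01] n0.20 z0.20 yaw1.076 err[ 0.   0.1 -0. ]
s139.0 t31.97 hit0 ft-0.6 fn-0.0 fz-0.2 tq[-0.1  -0.03  0.01] n-0.02 z0.20 yaw1.0
[... 545 characters left out ...]
t34.27 hit0 ft0.2 fn-0.3 fz-0.2 tq[-0.02 -0.04 -0.01] n-0.30 z0.20 yaw0.094 err[-0.2 -0.1 -0.1]
s174.0 t34.65 hit0 ft-0.2 fn-0.6 fz-0.4 tq[-0.02  0.07  0.02] n-0.02 z0.20 yaw-0.058 err[-0.2 -0.  -0. ]
s179.0 t35.03 hit0 ft0.1 fn-0.4 fz-0.1 tq[-0.04 -0.06  0.01] n0.20 z0.20 yaw-0.058 err[ 0. -0. -0.]
s184.0 t35.42 hit0 ft0.1 fn-0.4 fz-0.6 tq[0.02 0.01 0.01] n0.20 z0.20 yaw-0.058 err[ 0.1 -0.  -0.1]
s189.0 t35.80 hit0 ft0.4 fn-0.3 fz-0.1 tq[ 0.01 -0.   -0.04] n0.20 z0.20 yaw-0.058 err[ 0.  -0.  -0.1]
s194.0 t36.18 hit0 ft-0.3 fn0.2 fz-0.1 tq[ 0.05  0.02 -0.  ] n0.20 z0.20 yaw-0.058 err[ 0. -0. -0.]
s196.0 t36.50 hit0 ft-0.1 fn-0.1 fz0.3 tq[-0.04  0.02 -0.01] n0.20 z0.20 yaw-0.058 err[0. 0. 0.]
```

View pics/wrist6.png

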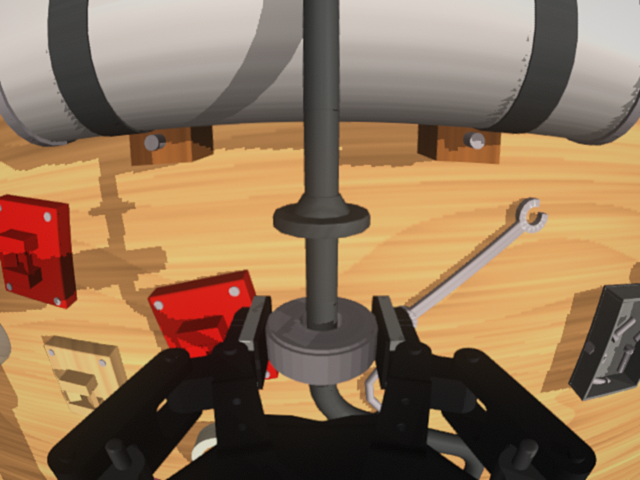

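On the last leg now, with the rod central in the bore at (322,320) and the washer ahead at (322,220). I'll slow down and approach the washer with a light force stop.

```bash
python3 - <<'E'
from drive import *
run(222,ds=9,vel=30,lim=6)
st['f0']=force(6).tolist()
hit=False
while not hit and st['s']<236:
    s=st['s']+1.0; hit,ft,fn,fz=step(s,vel=8,lim=3.5)
    if ft<-2.0 or max(abs(fn),abs(fz))>5: hit=True
save();o=ctrl.get_obs();print(o["tcp_pos"],o["time_s"],o["opening"])
f=grab_frame("wrist"); cv2.imwrite("pics/wrist7.png",f["image"]); np.savez("pics/wrist7.npz",**f)
E
```

```text
s205.0 t37.07 hit0 ft-0.1 fn-0.0 fz0.3 tq[ 0.01 -0.02 -0.03] n0.20 z0.20 yaw-0.058 err[ 0.  -0.  -0.1]
s214.0 t37.58 hit0 ft0.0 fn-0.0 fz-0.1 tq[-0.02 -0.05  0.  ] n0.20 z0.20 yaw-0.058 err[-0.   0.  -0.1]
s222.0 t38.07 hit0 ft0.0 fn-0.6 fz-0.3 tq[-0.04 -0.01  0.02] n0.20 z0.20 yaw-0.058 err[ 0.   0.  -0.1]
s223.0 t38.51 hit0 ft0.2 fn-0.0 fz0.1 tq[-0.06 -0.02 -0.07] n0.20 z0.20 yaw-0.058 err[-0.  0.  0.]
s224.0 t38.85 hit0 ft0.5 fn0.5 fz0.3 tq[0.   0.02 0.06] n0.20 z0.20 yaw-0.058 err[ 0. -0.  0.]
s225.0 t39.19 hit0 ft0.5 fn0.6 fz0.4 tq[-0.03 -0.03  0.04] n0.20 z0.20 yaw-0.058 err[ 0.  0. -0.]
s226.0 t39.53 hit0 ft0.5 fn0.0 fz0.2 tq[-0.05 -0.02  0.02] n0.20 z0.20 yaw-0.058 err[ 0.  0. -0.]
s227.0 t39.88 hit0 ft0.5 fn0.1 fz0.5 tq[-0.03  0.01 -0.02] n0.20 z0.20 yaw-0.058 err[ 0.  0. -0.]
s228.0 t40.22 hit0 ft0.2 fn0.4 fz0.4 tq[-0.04 -0.03  0.01] n0.20 z0.20 yaw-0.058 err[ 0. -0. -0.]
s229.0 t40.56 hit0 ft0.3 fn-0.0 fz0.5 tq[0.02 0.   0.02] n0.20 z0.20 yaw-0.058 err[0. 0. 0.]
s230.0 t40.90 hit0 ft0.3 fn-0.1 fz-0.0 tq[ 0.02  0.03 -0.02] n0.20 z0.20 yaw-0.058 err[ 0. -0. -0.]
s231.0 t41.24 hit0 ft0.2 fn-0.1 fz0.4 tq[0.   0.02 0.04] n0.20 z0.20 yaw-0.058 err[ 0. -0. -0.]
s232.0 t41.58 hit0 ft0.3 fn-0.1 fz0.4 tq[-0.02 -0.01  0.  ] n0.20 z0.20 yaw-0.058 err[ 0.  -0.1 -0. ]
s233.0 t41.92 hit0 ft0.2 fn-0.1 fz0.2 tq[0.04 0.04 0.04] n0.20 z0.20 yaw-0.058 err[ 0. -0.  0.]
s234.0 t42.27 hit0 ft0.6 fn-0.3 fz0.6 tq[-0.05 -0.03 -0.02] n0.20 z0.20 yaw-0.058 err[ 0. -0. -0.]
s235.0 t42.61 hit0 ft-3.2 fn0.0 fz1.4 tq[-0.03  0.59  0.01] n0.20 z0.20 yaw-0.058 err[-0.7  0.1 -0. ]
[691.37481062  86.02695557 135.06140562] 42.6083 43.01235847772181
```

View pics/wrist7.png

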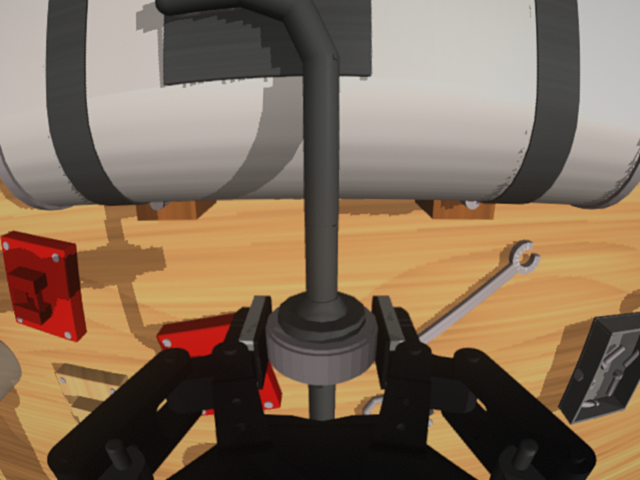

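The collar met the washer at a light 3 N, and the picture shows the washer disc flat on the collar face at (322,320). I'll ease off, lower the collar onto the rod, then let go.

```bash
python3 - <<'E'
from drive import *
P,yaw=pose(234.2,st['n'],st['z']);ctrl.movel(P,vel=10);print((force()-st['f0']).round(2))
for dz in (1,1.6,2.2,2.6):
    Q=[P[0],P[1],P[2]-dz];h=ctrl.movel(Q,vel=10,force_limit=3);F=force()-st['f0'];print(dz,h,F.round(2))
    if h or F[2]>1.5:break
ctrl.grip(56)
o=ctrl.get_obs();print(o["time_s"],o["tcp_pos"].round(2),(force()-st['f0']).round(2),o["opening"])
f=grab_frame("wrist"); cv2.imwrite("pics/wrist8.png",f["image"]); np.savez("pics/wrist8.npz",**f)
E
```

```text
[-1.52  0.2   0.6 ]
1 False [-0.38  0.24  0.53]
1.6 False [-0.34  0.23  0.44]
2.2 False [0.51 0.46 0.3 ]
2.6 False [-0.31 -0.03  1.07]
44.525 [691.48  86.04 132.93] [0.65 0.08 2.66] 56.116362444836255
```

View pics/wrist8.png

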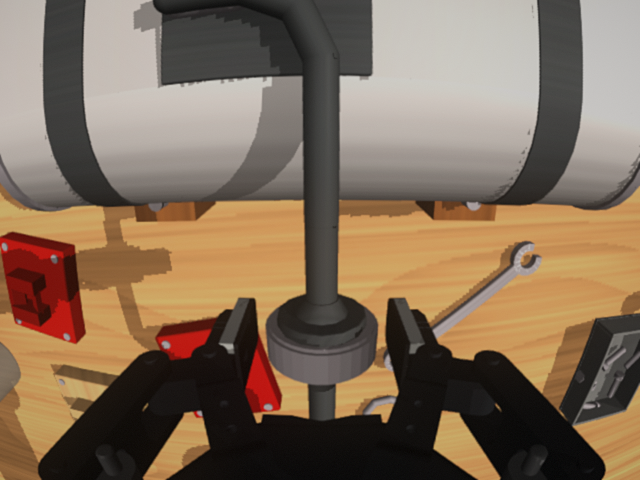

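The fingers are clear on both sides and the collar hangs against the washer. The force rose by about 2 N as the grip opened, which is roughly the collar's weight. Withdrawing straight up.

```bash
python3 - <<'E'
from drive import *
o=ctrl.get_obs();x,y,z=o["tcp_pos"]
ctrl.grip(66)
print(ctrl.movel([x,y,z+75],vel=60,force_limit=6)); 
ctrl.movel([x-75,y,z+110],vel=120);ctrl.hold(.2)
o=ctrl.get_obs();print(o["time_s"],o["tcp_pos"].round(1))
for n in ("wrist","scene"):
    f=grab_frame(n); cv2.imwrite(f"pics/{n}9.png",f["image"]); np.savez(f"pics/{n}9.npz",**f)
i=cv2.imread('pics/scene9.png')[220:350,230:390];cv2.imwrite('pics/s9c.png',cv2.resize(i,None,fx=4,fy=4,interpolation=2))
i=cv2.imread('pics/wrist9.png')[100:300,220:420];cv2.imwrite('pics/w9c.png',cv2.resize(i,None,fx=3,fy=3,interpolation=2))
W=fcloud(np.load("pics/wrist9.npz"))
Q=W[60:330].reshape(-1,3);Q=Q[(Q[:,0]>650)&(Q[:,0]<715)&(np.abs(Q[:,1]-86)<24)&(Q[:,2]>120)&(Q[:,2]<180)]
for a in range(660,715,2):
    k=Q[(Q[:,0]>=a)&(Q[:,0]<a+2)]
    if len(k):print(a,len(k),k[:,2].max().round(1),k[:,1].min().round(1),k[:,1].max().round(1))
E
```

```text
False
47.3583 [616.6  85.9 241.7]
660 60 160.6 81.4 92.7
662 55 160.3 81.3 92.0
664 57 160.5 81.1 91.8
666 60 160.3 81.0 91.6
668 58 160.3 80.9 91.5
670 59 160.6 80.8 91.4
672 54 160.7 80.7 91.2
674 63 160.9 80.5 91.1
676 59 161.6 80.4 91.0
678 60 161.2 80.3 91.6
680 57 167.5 66.1 91.4
682 143 172.7 63.4 105.1
684 237 173.9 63.4 106.9
686 242 174.1 63.3 106.8
688 244 174.3 63.8 106.6
690 245 174.7 63.7 106.5
692 248 174.0 63.6 106.3
694 241 174.2 63.6 107.3
696 236 174.4 64.6 107.1
698 208 172.9 68.3 106.3
700 191 171.4 68.2 100.8
702 149 171.6 68.2 100.8
704 107 165.3 75.2 100.5
706 84 162.3 76.3 92.7
708 72 161.7 77.4 91.4
710 61 160.6 78.4 89.4
712 58 160.7 78.3 89.2
714 35 160.0 78.2 89.1
```

View pics/w9c.png

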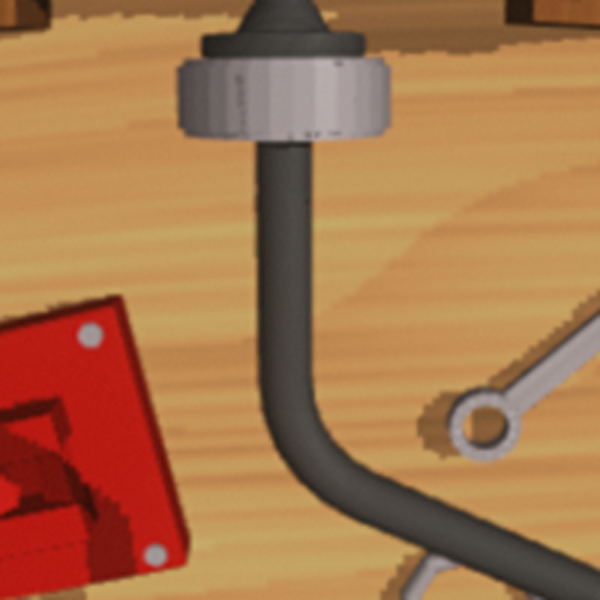

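View pics/s9c.png

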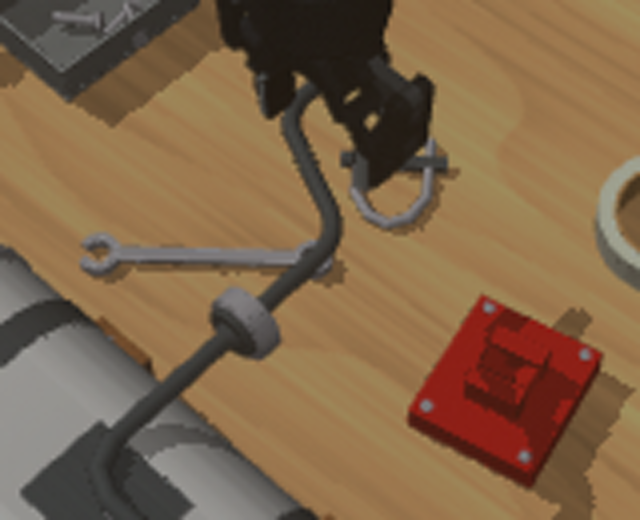

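Both views show the collar flush on the washer: collar x ≈ 682–698, washer ≈ 698–703, with no gap. The arm is clear, so I'm handing in.

```bash
python3 - <<'E'
from rig import ctrl
print(ctrl.close_job()); print(ctrl.get_obs()["time_s"])
E
```

```text
the job is handed in; nothing more can be done
None
the job is handed in; nothing more can be done
```

The collar is on the rod, round both bends and hanging against the shoulder washer, let go. I handed the job in at about 47–48 s of the 72 s.

- **On the way:** I gripped the collar in the plain wooden stand at 40 N and threaded it. I felt the play with light touches of up to about 6 N and centred it in the bore. It went round both bends with no force above about 1 N. It then stopped against the washer at about 3 N, and I lowered it onto the rod before opening the fingers.
- **Last checks:** The wrist camera puts the collar at x ≈ 682–698 mm and the washer at ≈ 698–703 mm, with no visible gap. The fingers came away without snagging. The spanner, U-clamp and tape, as far as they show in the last views, look untouched. I did not measure the bystanders' positions afterwards.
- **Disagreements:**
  - The washer was met about 4 mm farther along the rod than my camera fit predicted, so I went by the force and the pictures there.
  - The cameras also differed by 1–2 mm on the rod's sideways position. I used the wrist view, which sees both collar and rod.

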